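# Sort the bench litter into the three trays

### The job

Clear up after the air sampling round: put both batteries (the red-and-white round cell and the black-and-orange block cell) in the red tray, the black-capped amber glass vial in the yellow tray and the blue-banded filter cassette in the blue tray; all four lie on the open worktop in front of the trays. Stand the vial upright, lay the round cell and the cassette flat on their tray's floor (not on a rim or on one another), and leave everything released and still.

Things in the scene. Friction and masses are not known exactly. Their poses are not given: they have to be found in the camera images.
- aa_cell_mid (a point): Red-and-white round battery lying on its side, 50 mm long, 15 mm in diameter, 23 g. This point is its centre, 7.5 mm above what it lies on. y runs along its length, z up. It does not roll (flat underside).
- nine_volt_cell_mid (a point): Black-and-orange block battery standing upright on the worktop, 18 mm (x) by 27 mm (y), 48 mm tall (z) with its terminals, 46 g. This point is its centre, 24 mm above its underside. It may end standing or lying in its tray.
- amber_vial_mid (a point): Amber glass vial with black cap, standing upright, round, 24 mm in diameter, 62 mm tall (barrel up to 48 mm, then the cap), 30 g. This point is its centre, 31 mm above its underside; z up along its axis.
- cassette_mid (a point): White round filter cassette with a blue band, lying flat, 52 mm in diameter, 27 mm high including the small knob in the middle of its top, 25 g. This point is its centre, 13.5 mm above its underside; z up along its axis. Grip it across its diameter from above.
- red_tray: Red tray, for both batteries: open square tray, 110 x 110 mm outside, 14 mm high, walls and floor 4 mm thick (inside 102 x 102 mm). It is fixed to the worktop. Origin at the centre of its underside, on the worktop; x and y along its sides, z up. It can be anywhere in the row of three trays. 
- yellow_tray: Yellow tray, for the vial: open square tray, 110 x 110 mm outside, 14 mm high, walls and floor 4 mm thick (inside 102 x 102 mm). It is fixed to the worktop. Origin at the centre of its underside, on the worktop; x and y along its sides, z up. It can be anywhere in the row of three trays. 
- blue_tray: Blue tray, for the filter cassette: open square tray, 110 x 110 mm outside, 14 mm high, walls and floor 4 mm thick (inside 102 x 102 mm). It is fixed to the worktop. Origin at the centre of its underside, on the worktop; x and y along its sides, z up. It can be anywhere in the row of three trays. 
There are look-alikes about, which are no part of the job. Leave any turquoise look-alike of the part that bears nine_volt_cell_mid alone.

How it is judged:
At the end, for the whole second after the job is handed in: Batteries in the red tray, vial in the yellow, cassette in the blue: centres within 50 mm of the tray's centre along its sides and, above the worktop, under 16 mm (round cell), 35 (block), 42 (vial), 24 (cassette); vial and cassette within 0.15 rad of upright; all slower than 0.02 m/s (x of aa_cell_mid in the frame of red_tray between -0.05 and 0.05 m and y of aa_cell_mid in the frame of red_tray between -0.05 and 0.05 m and z of aa_cell_mid in the frame of red_tray between 0 and 0.016 m and linear speed of each of aa_cell, nine_volt_cell, amber_vial, cassette below 0.02 m/s and x of nine_volt_cell_mid in the frame of red_tray between -0.05 and 0.05 m and y of nine_volt_cell_mid in the frame of red_tray between -0.05 and 0.05 m and z of nine_volt_cell_mid in the frame of red_tray between 0 and 0.035 m and x of amber_vial_mid in the frame of yellow_tray between -0.05 and 0.05 m and y of amber_vial_mid in the frame of yellow_tray between -0.05 and 0.05 m and z of amber_vial_mid in the frame of yellow_tray between 0 and 0.042 m and angle between each of amber_vial_mid, cassette_mid's own z axis and vertical below 0.15 rad and x of cassette_mid in the frame of blue_tray between -0.05 and 0.05 m and y of cassette_mid in the frame of blue_tray between -0.05 and 0.05 m and z of cassette_mid in the frame of blue_tray between 0 and 0.024 m); the robot touches nothing.
It also fails if it takes over 122 s, if anything falls off the work surface, if the arm or the gripper's body presses on something with over 40 N, if the wrist force passes 120 N, or if a joint passes its speed limit or range.

### The arm

A 6-joint arm with a two-finger parallel gripper is mounted at the origin on a cart in front of the work surface, level with it; the furniture and walls round the work are solid. World frame = base frame: x ahead of the robot, y to its left, z up, the work surface at z = 0. Lengths are in m, angles in rad, forces in N, time in s.
With the tool pointing down it reaches from about 0.35 to 0.725 m from the base axis. Payload 6 kg.
Tool frame: the origin (TCP) lies at the very end of the fingers, on their centre line; the grasp point (between the pads) lies 19 mm behind it; z points along the fingers, y is the line along which they close (so a half turn about z gives the same grasp; the last joint's range is limited). The gripper opens to 85 mm and grips with 20 to 120 N. Pads are 22 mm wide; open, the fingers measure 114 mm over their backs; the gripper's body (76 mm by 85 mm) begins 54 mm behind the grasp point. The pads swing forward as they close: fully open they stand 13 mm farther back than shut.
Start: joints at [0.334, 0.04, 0.085, 0, -1.615, -0.334], TCP at [0.6, 0, 0.201] pointing down, gripper open.
Joint ranges: [-2.56, 2.56], [-1.29, 2.01], [-1.08, 1.49], [-3.29, 1.98], [-2.81, -0.18], [-2.99, 2.99]. Speed limits (rad/s): [2.57, 2.57, 3.01, 3.14, 3.14, 3.14].

### API

Orientations are given as a unit quaternion [x, y, z, w].
In Python, from bench import status, viewer, workorder gives the robot as it stands.
- The arm moves only by the shell command python3 -m jog 'ROWS'. ROWS is JSON, a list of rows, each a list of 3 entries, a list of its own where there are three numbers: the shift along the world's x, y, z scaled (see below), then the turn about the world's z scaled (see below), then the closure, from -1 (fully open) to 1 (shut). In form: [[[dx, dy, dz], turn, gripper], ...]. A call has 1 to 5 rows; each row is the pose to reach, as a shift and turn from the pose commanded when the call began, turning the shorter way round; what a row does not reach only later rows make up. The controller multiplies each number of a shift by 0.3 m and each number of a turn by 180 degrees. A row lasts 1/10 s, in which the tool goes at most 50 mm and 8.59 degrees, less where a joint would pass 70% of its speed; a pose out of reach is approached as far as the arm can. A call with a number of a shift or a turn outside -1 to 1 is refused whole. A call with a gripper value outside its range is refused whole. The fingers move at their own pace and stop on an object; the grip force is fixed at half the most. Time passes only in rows, so rows that repeat a pose let the fingers close. It gives the time, the measured TCP pose, the force, the opening and the grip force at its end, in the units of the state.
- status.get_obs(): the state, without advancing time (a new reading comes with each control period).
- viewer.snapshot(name): name is "scene" or "side" or "wrist"; returns (picture, depth): 480x640x3 uint8, red, green, blue; 480x640 float32, m along the optical axis (not along the pixel's ray), 0 where there is no reading.
- viewer.camera_model(name): a dict with "fx", "fy", "cx", "cy" (pixels), "rvec" (rotation vector, rad) and "tvec" (3), from world to camera coordinates, as OpenCV has them. Camera axes: x right, y down, z forward; pixel columns grow to the right and rows downward; lengths in m; the calibration is good to about 2 mm. A picture is of the moment at which its call begins: read the wrist's pose just before it. camera_model takes no time and is no camera call; for the wrist camera it gives the pose at the moment of the call.
- workorder.hand_in(): hands the job in; it is judged then, once.
The state is a dict: "clock": time; "joints": joint angles; "dq": joint speeds; "tau": joint torques, N m; "eef_pos": TCP position; "orientation": TCP orientation; "contact_force": force on the tool from outside, world axes, zero at the start; "moment": the same for the moment, N m; "opening": opening from 0.0 (shut) to 1.0 (fully open); "finger_force": force on a finger pad.
Only numpy, scipy, OpenCV 4.12 (cv2) and the standard library are available. Lean on these libraries where they do the work, as an engineer would, in place of code of your own. Each camera call takes 0.05 s, during which the arm holds its last target. There are 200 camera calls.

## Working session

There is one attempt and no reset: what is moved stays moved. The work goes in short steps, Python scripts to look and compute and a shell command to move; the robot and the scene stay as the last step left them, time stands still between calls to the robot, and variables do not carry over. Pictures are saved under pics/ and viewed, at most 14 in all, crops included, and the job is handed in when it is done.

```bash
mkdir -p pics; cat > h.py <<'E'
import numpy as np, cv2
from bench import status, viewer, workorder
def snap(name, fn=None):
    m=viewer.camera_model(name); p,d=viewer.snapshot(name)
    if fn: cv2.imwrite('pics/'+fn, cv2.cvtColor(p,cv2.COLOR_RGB2BGR))
    R,_=cv2.Rodrigues(np.array(m['rvec'],float)); t=np.array(m['tvec'],float).ravel()
    v,u=np.mgrid[0:480,0:640]
    c=np.stack([(u-m['cx'])/m['fx']*d,(v-m['cy'])/m['fy']*d,d],-1)
    w=(c-t)@R
    w[d==0]=np.nan
    return p,d,w
E
python3 - <<'E'
from h import *
for n in ['scene','side']:
    p,d,w=snap(n,n+'0.png'); np.save(n+'.npy',w)
o=status.get_obs();print(o)
E
```

```text
{'clock': 0.1, 'joints': array([ 3.33705711e-01,  4.07750644e-02,  8.39378274e-02, -4.15256447e-04,
       -1.61553028e+00, -3.33697740e-01]), 'dq': array([-0.00100936, -0.00164133,  0.00159328,  0.00146406,  0.0003101 ,
        0.00132333]), 'tau': array([-5.15327309e-03, -3.69345725e+01,  3.48282552e+01,  6.95181236e+00,
       -4.58455834e-03,  1.14540936e-05]), 'eef_pos': array([5.99654630e-01, 7.52907326e-05, 2.00379142e-01]), 'orientation': array([ 7.07115816e-01, -7.07097279e-01, -5.29531300e-04,  6.16266682e-04]), 'contact_force': array([-0.04947268, -0.5968685 , -0.10408838]), 'moment': array([-0.00442364,  0.00240516, -0.00813076]), 'finger_force': 0.0, 'opening': 0.9990545216835298}
```

View pics/scene0.png

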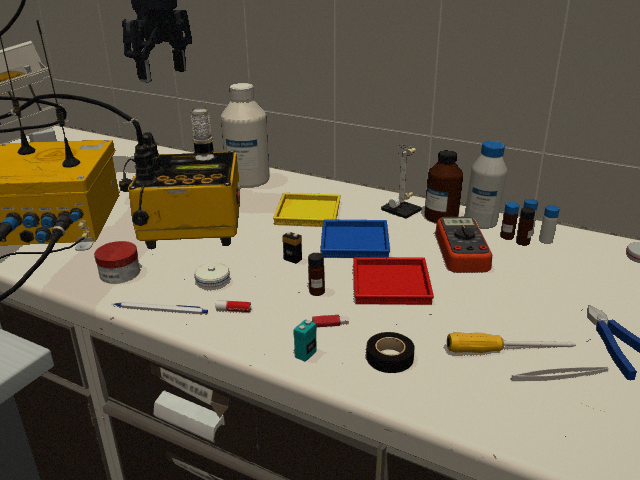

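View pics/side0.png

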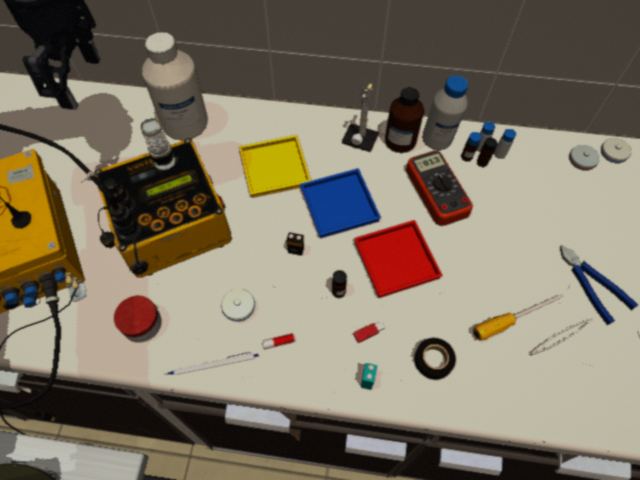

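The scene view shows these candidates:
- **Round cell:** red items at side (278,341) and (369,331).
- **Block:** black-and-orange at side (296,243). The turquoise one at (369,375) is the decoy.
- **Vial:** side (340,284). The small vials at (470-505,145) are look-alikes.
- **Cassette:** side (238,304). The discs at (584,157) and (616,150) and the red-lidded jar at (136,316) are look-alikes.

I'll check the choices in a close crop.

```bash
python3 - <<'E'
import cv2,numpy as np
a=cv2.imread('pics/scene0.png')[225:365,180:360]; b=cv2.imread('pics/side0.png')[225:400,210:400]
a=cv2.resize(a,(400,311),interpolation=3); a2=np.zeros((600,400,3),np.uint8)
a2[:311]=a; b=cv2.resize(b,(400,368),interpolation=3); b2=np.zeros_like(a2); b2[:368]=b
cv2.imwrite('pics/crop0.png',np.hstack([a2,b2])[:370])
w=np.load('side.npy')
for n,(u,v) in dict(redL=(278,341),redR=(369,331),block=(296,238),vial=(340,276),cass=(238,302),Y=(275,166),B=(340,203),R=(398,258),bench=(320,320)).items():
    print(n,np.nanmedian(w[v-2:v+3,u-2:u+3].reshape(-1,3),0).round(3))
E
```

```text
redL [ 0.332 -0.319  0.014]
redR [ 0.37  -0.456  0.009]
block [ 0.497 -0.322  0.047]
vial [ 0.433 -0.401  0.062]
cass [ 0.382 -0.247  0.027]
Y [ 0.667 -0.253  0.004]
B [ 0.604 -0.383  0.004]
R [ 0.507 -0.493  0.004]
bench [ 0.38  -0.378  0.   ]
```

View pics/crop0.png

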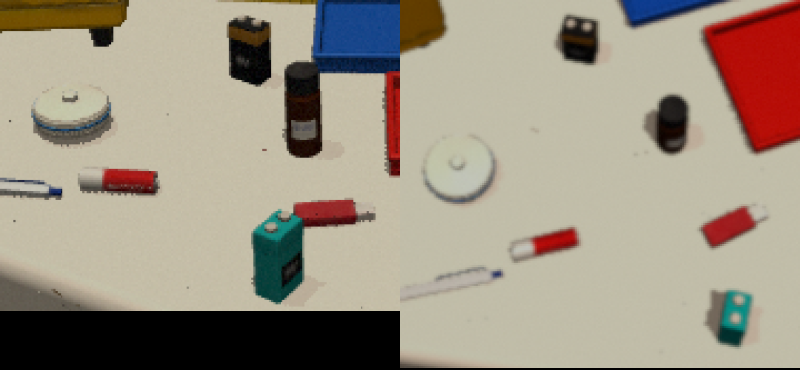

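The left red item at crop (543,243) has a white end, is round and is about 15 mm high, so it is the round cell. The one on the right at (735,226) is a flat USB stick. The block is at (580,38), the vial at (672,122) and the cassette, with its blue band, at (460,167).

```bash
python3 - <<'E'
from h import *
P={n:np.load(n+'.npy') for n in ['side','scene']}
img={n:cv2.imread(f'pics/{n}0.png') for n in P}
seeds=dict(aa=(.332,-.319,.04,.009,.02),block=(.497,-.322,.03,.04,.055),vial=(.433,-.401,.03,.055,.07),cass=(.382,-.247,.04,.012,.035),Y=(.667,-.253,.09,.01,.018),B=(.604,-.383,.085,.01,.018),R=(.507,-.493,.085,.01,.018))
for n,(x,y,r,z0,z1) in seeds.items():
    for c,w in P.items():
        q=w.reshape(-1,3); hsv=cv2.cvtColor(img[c],cv2.COLOR_BGR2HSV).reshape(-1,3)
        m=(np.hypot(q[:,0]-x,q[:,1]-y)<r)&(q[:,2]>z0)&(q[:,2]<z1)
        if n in 'YBR':
            h=hsv[:,0].astype(int); H=dict(Y=28,B=110,R=0)[n]
            m&=(np.minimum(abs(h-H),180-abs(h-H))<10)&(hsv[:,1]>120)
        s=q[m]
        if len(s)<6: print(n,c,len(s)); continue
        rc=cv2.minAreaRect((s[:,:2]*1000).astype(np.float32))
        print(n,c,len(s),'c',np.round(rc[0],1),'wh',np.round(rc[1],1),'ang',round(rc[2],1),'zmax',np.percentile(s[:,2],95).round(3))
E
```

```text
aa side 281 c [ 334.6 -319.9] wh [14.9 49.8] ang 22.7 zmax 0.016
aa scene 219 c [ 331.5 -322.3] wh [13.9 49.1] ang 22.4 zmax 0.015
block side 175 c [ 498.6 -319.9] wh [26.6 18.6] ang 83.0 zmax 0.049
block scene 134 c [ 496.1 -322.1] wh [27.8 21. ] ang 85.3 zmax 0.048
vial side 174 c [ 431.6 -401. ] wh [22. 23.] ang 88.9 zmax 0.064
vial scene 147 c [ 429.5 -403.1] wh [22.8 21.6] ang 55.3 zmax 0.063
cass side 856 c [ 381.9 -246.9] wh [51.9 52.4] ang 9.8 zmax 0.024
cass scene 601 c [ 379.2 -249.5] wh [51.8 51.5] ang 17.5 zmax 0.023
Y side 631 c [ 665. -253.] wh [115.3 112.6] ang 22.3 zmax 0.017
Y scene 519 c [ 663.3 -255.5] wh [118.  113.4] ang 22.8 zmax 0.017
B side 669 c [ 600.9 -381.3] wh [115.8 111.6] ang 26.5 zmax 0.017
B scene 641 c [ 598.5 -385.2] wh [117.2 112.3] ang 26.4 zmax 0.017
R side 817 c [ 504.1 -490.1] wh [114.6 112.7] ang 27.1 zmax 0.017
R scene 918 c [ 503.1 -492.3] wh [118.5 112.9] ang 26.9 zmax 0.017
```

Next I'll check for obstacles between the start and the work, and add a helper that turns a target into row numbers.

```bash
cat >> h.py <<'E'
def go(x,y,z,yaw):
    "numbers for a row: shift/0.3, turn/180deg, yaw = direction of the closing line, deg"
    from scipy.spatial.transform import Rotation as Ro
    o=status.get_obs(); a=Ro.from_quat(o['orientation']).as_matrix()[:,1]
    t=(yaw-np.degrees(np.arctan2(a[1],a[0]))+90)%180-90
    s=(np.array([x,y,z])-o['eef_pos'])
    print('shift',(s/.3).round(3),'turn',round(t/180,3),'rows',np.ceil(max(np.linalg.norm(s)/.05,abs(t)/8.59)),'clock',o['clock'])
E
python3 - <<'E'
from h import *
q=np.vstack([np.load(n+'.npy').reshape(-1,3) for n in ['side','scene']]); q=q[~np.isnan(q[:,0])]
for x in np.arange(.2,.85,.05):
    print(round(x,2),[int(1000*max([0,*q[(abs(q[:,0]-x)<.025)&(abs(q[:,1]-y)<.025),2]])) for y in np.arange(.2,-.65,-.05)])
go(.333,-.321,.2,22.6)
E
```

```text
0.2 [0, 0, 0, 0, 8, 0, 0, 0, 0, 0, 0, 0, 0, 0, 0, 0, 0]
0.25 [0, 0, 11, 5, 29, 5, 4, 8, 11, 4, 4, 4, 4, 4, 4, 4, 4]
0.3 [0, 117, 118, 44, 43, 45, 46, 44, 11, 12, 15, 4, 4, 51, 4, 22, 21]
0.35 [118, 120, 122, 122, 111, 44, 46, 45, 22, 25, 16, 17, 4, 12, 4, 22, 23]
0.4 [128, 121, 347, 140, 122, 131, 165, 95, 22, 29, 19, 4, 64, 11, 9, 3, 29]
0.45 [323, 123, 357, 137, 4, 211, 211, 121, 119, 4, 4, 4, 65, 18, 19, 18, 4]
0.5 [119, 123, 123, 191, 332, 205, 160, 121, 120, 4, 50, 49, 18, 19, 8, 19, 4]
0.55 [199, 201, 202, 398, 407, 402, 205, 121, 119, 4, 4, 19, 19, 20, 19, 19, 4]
0.6 [4, 4, 5, 385, 403, 403, 206, 121, 19, 20, 20, 19, 8, 20, 16, 38, 39]
0.65 [3, 3, 5, 4, 351, 368, 2, 3, 20, 8, 19, 19, 19, 18, 36, 46, 37]
0.7 [5, 5, 4, 4, 300, 201, 189, 4, 19, 18, 19, 5, 32, 7, 38, 38, 37]
0.75 [5, 4, 4, 5, 154, 203, 201, 4, 5, 19, 18, 10, 128, 126, 126, 152, 146]
0.8 [246, 161, 310, 308, 4, 198, 309, 257, 138, 197, 211, 19, 303, 330, 296, 311, 289]
shift [-8.89e-01 -1.07e+00 -1.00e-03] turn 0.126 rows 9.0 clock 0.1
```

```bash
python3 -m jog '[[[0,0,0.15],0,-1],[[0,0,0.3],0,-1],[[0,0,0.45],0,-1],[[-0.07,-0.15,0.45],0.04,-1],[[-0.14,-0.3,0.45],0.08,-1]]'; python3 -m jog '[[[-0.08,-0.14,0],0.04,-1],[[-0.17,-0.28,0],0.045,-1],[[-0.25,-0.42,0],0.045,-1],[[-0.33,-0.54,0],0.045,-1],[[-0.41,-0.65,0],0.045,-1]]'; python3 - <<'E'
from h import *
print(status.get_obs()['eef_pos']); go(.333,-.321,.1,22.6)
E
```

```text
clock: 0.6
eef_pos: [0.5583, -0.0899, 0.337]
orientation: [0.792, -0.61, 0.0, -0.001]
contact_force: [0.7, -1.4, -0.3]
opening: 0.999
finger_force: 0.0
clock: 1.1
eef_pos: [0.4336, -0.2864, 0.3359]
orientation: [0.831, -0.556, -0.0, 0.0]
contact_force: [1.5, -0.4, -0.2]
opening: 1.002
finger_force: 0.0
[ 0.43355153 -0.28638888  0.33591185]
shift [-0.335 -0.115 -0.786] turn 0.001 rows 6.0 clock 1.1
```

```bash
python3 -m jog '[[[-0.08,-0.03,-0.14],0,-1],[[-0.16,-0.06,-0.28],0,-1],[[-0.24,-0.09,-0.42],0,-1],[[-0.3,-0.11,-0.56],0,-1],[[-0.335,-0.115,-0.7],0,-1]]' >/dev/null;  python3 -m jog '[[[0,0,0],0,-1],[[0,0,0],0,-1]]' ; python3 - <<'E'
from h import *
p,d,w=snap('wrist','w1.png')
go(.333,-.321,.004,22.6)
hsv=cv2.cvtColor(p,cv2.COLOR_RGB2HSV)
m=(w[...,2]>.009)&(w[...,2]<.02)&(np.hypot(w[...,0]-.333,w[...,1]+.321)<.04)
print(cv2.minAreaRect((w[m][:,:2]*1000).astype(np.float32)),m.sum())
E
```

```text
clock: 1.8
eef_pos: [0.3346, -0.3199, 0.1275]
orientation: [0.831, -0.556, 0.0, 0.001]
contact_force: [1.2, 0.3, 1.6]
opening: 1.002
finger_force: 0.0
shift [-0.009 -0.002 -0.417] turn 0.0 rows 3.0 clock 1.85
((334.1626281738281, -321.8570251464844), (14.286430358886719, 49.61407470703125), 21.810640335083008) 1014
```

View pics/w1.png

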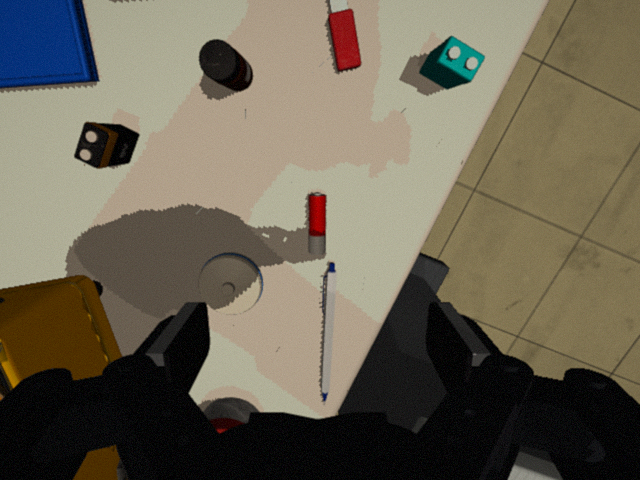

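The round cell is at (317,222), aligned with the fingers, and the wrist measurement agrees to within 1 mm. The cassette at (231,283) and the pen are clear. I'll grasp it.

```bash
python3 -m jog '[[[-0.002,-0.004,-0.14],0,-0.4],[[-0.002,-0.004,-0.28],0,-0.4],[[-0.002,-0.004,-0.4],0,-0.4],[[-0.002,-0.004,-0.415],0,-0.2],[[-0.002,-0.004,-0.415],0,0.2]]' ;  python3 -m jog '[[[0,0,0],0,1],[[0,0,0],0,1],[[0,0,0],0,1],[[0,0,0],0,1],[[0,0,0],0,1]]'
```

```text
clock: 2.35
eef_pos: [0.3354, -0.3214, 0.004]
orientation: [0.832, -0.555, 0.001, 0.0]
contact_force: [0.4, -0.5, 0.9]
opening: 0.446
finger_force: 0.0
clock: 2.85
eef_pos: [0.334, -0.3208, 0.0022]
orientation: [0.831, -0.556, 0.0, 0.0]
contact_force: [-0.8, 0.0, -0.7]
opening: 0.001
finger_force: 0.0
```

The fingers shut on nothing, so I'll look.

```bash
python3 - <<'E'
from h import *
p,d,w=snap('wrist','w2.png')
print(status.get_obs()['finger_force'])
E
```

```text
0.0
```

View pics/w2.png

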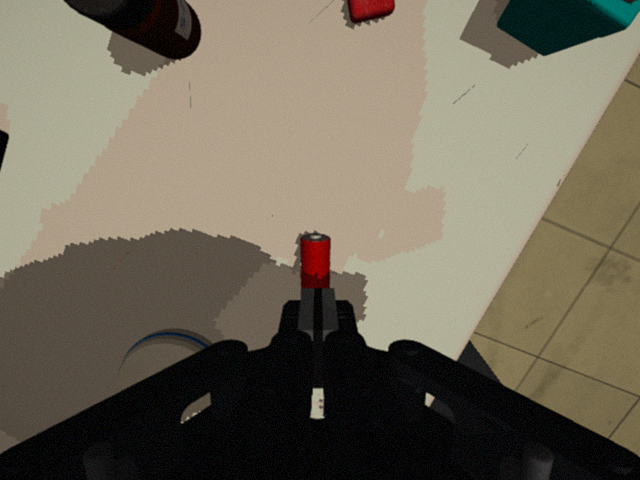

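```bash
python3 - <<'E'
from h import *
p,d,w=snap('wrist'); 
s=w[240:284,304:328].reshape(-1,3); s=s[s[:,2]>.005]
print(len(s),s.min(0).round(3),s.max(0).round(3)); print(w[300:480:12,318].round(3)); print(w[310,280:356:6].round(3))
p,d,w=snap('side','s2.png'); cv2.imwrite('pics/s2c.png',cv2.resize(cv2.imread('pics/s2.png')[230:400,150:380],None,fx=3,fy=3))
E
```

```text
1049 [ 0.329 -0.345  0.01 ] [ 0.347 -0.322  0.016]
[[ 0.337 -0.332  0.049]
 [ 0.336 -0.332  0.057]
 [ 0.336 -0.332  0.066]
 [ 0.335 -0.329  0.069]
 [ 0.334 -0.326  0.07 ]
 [ 0.332 -0.321  0.07 ]
 [ 0.33  -0.317  0.07 ]
 [ 0.329 -0.313  0.07 ]
 [ 0.305 -0.256  0.   ]
 [ 0.302 -0.25   0.001]
 [ 0.336 -0.331  0.108]
 [ 0.336 -0.332  0.112]
 [ 0.336 -0.332  0.115]
 [ 0.336 -0.332  0.118]
 [ 0.336 -0.332  0.121]]
[[ 0.344 -0.298  0.001]
 [ 0.346 -0.323  0.048]
 [ 0.344 -0.324  0.048]
 [ 0.342 -0.325  0.049]
 [ 0.341 -0.33   0.056]
 [ 0.339 -0.331  0.057]
 [ 0.337 -0.331  0.056]
 [ 0.335 -0.332  0.055]
 [ 0.333 -0.333  0.057]
 [ 0.331 -0.334  0.057]
 [ 0.327 -0.331  0.048]
 [ 0.325 -0.332  0.048]
 [ 0.323 -0.333  0.048]]
```

View pics/s2c.png

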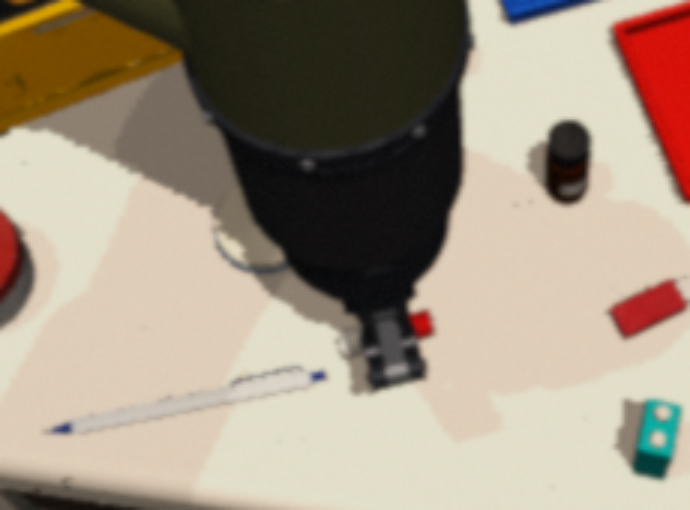

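The cell still lies between the fingers at crop (385,340), so it may be held despite the reading. I'll lift a little and check.

```bash
python3 -m jog '[[[0,0,0.1],0,1],[[0,0,0.2],0,1],[[0,0,0.2],0,1]]' | tail -3; python3 - <<'E'
from h import *
p,d,w=snap('wrist','w3.png')
cv2.imwrite('pics/w3c.png',cv2.resize(cv2.imread('pics/w3.png')[180:420,220:420],None,fx=2.4,fy=2.4))
E
```

```text
contact_force: [-0.6, 0.1, -0.2]
opening: -0.0
finger_force: 0.0
```

View pics/w3c.png

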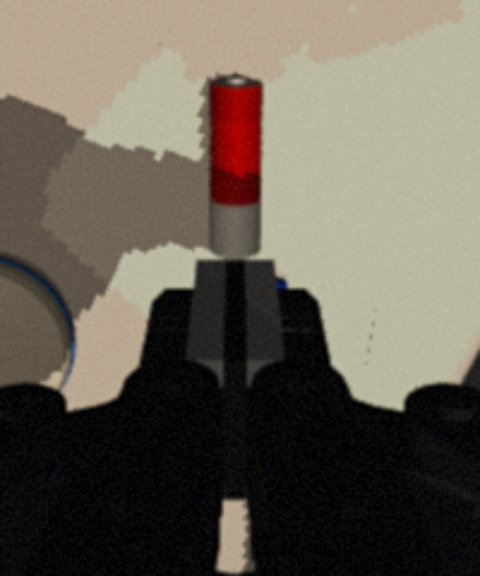

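The cell was not lifted and did not move. I'll measure where the fingertips really are against the reported TCP.

```bash
python3 - <<'E'
from h import *
o=status.get_obs();p,d,w=snap('wrist'); print(o['eef_pos'],o['opening'])
for r in (280,286,289,291,294,298,304,315,325): print(r,w[r,308].round(3),w[r,318].round(3),w[r,328].round(3))
m=(w[...,2]>.009)&(w[...,2]<.018)&(np.hypot(w[...,0]-.333,w[...,1]+.321)<.04)
print(cv2.minAreaRect((w[m][:,:2]*1000).astype(np.float32)))
p,d,w=snap('side','s4.png'); cv2.imwrite('pics/s4c.png',cv2.resize(cv2.imread('pics/s4.png')[290:390,230:350],None,fx=4,fy=4))
E
```

```text
[ 0.33512573 -0.32135835  0.06398344] 0.0002988648982321352
280 [ 0.331 -0.3    0.011] [ 0.326 -0.304  0.016] [ 0.317 -0.301  0.   ]
286 [ 0.328 -0.292  0.   ] [ 0.324 -0.3    0.015] [ 0.316 -0.297  0.001]
289 [ 0.341 -0.331  0.1  ] [ 0.337 -0.332  0.1  ] [ 0.334 -0.334  0.101]
291 [ 0.341 -0.331  0.102] [ 0.337 -0.332  0.101] [ 0.334 -0.334  0.102]
294 [ 0.341 -0.331  0.104] [ 0.337 -0.332  0.105] [ 0.334 -0.334  0.105]
298 [ 0.341 -0.331  0.108] [ 0.337 -0.332  0.108] [ 0.334 -0.333  0.108]
304 [ 0.34  -0.33   0.112] [ 0.337 -0.332  0.114] [ 0.334 -0.333  0.112]
315 [ 0.34  -0.33   0.121] [ 0.337 -0.332  0.121] [ 0.334 -0.334  0.123]
325 [ 0.34  -0.331  0.129] [ 0.337 -0.332  0.129] [ 0.334 -0.333  0.129]
((333.93438720703125, -321.89154052734375), (14.33406925201416, 50.27229309082031), 22.02725601196289)
```

View pics/s4c.png

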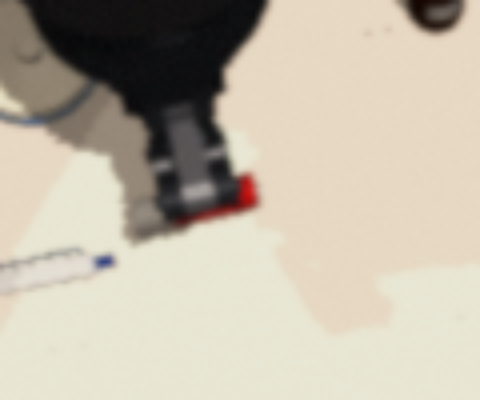

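```bash
python3 - <<'E'
from h import *
p,d,w=snap('side'); o=status.get_obs()
q=w[300:350,255:310].reshape(-1,3); m=(np.hypot(q[:,0]-.335,q[:,1]+.322)<.025)&(q[:,2]>.02)
print(o['eef_pos'],np.sort(q[m][:,2])[:12].round(3), q[m][np.argsort(q[m][:,2])[:5]].round(3))
E
```

```text
[ 0.33338584 -0.32030657  0.06070724] [0.109 0.111 0.114 0.134 0.137 0.142 0.145 0.145 0.146 0.146 0.148 0.148] [[ 0.324 -0.313  0.109]
 [ 0.323 -0.312  0.111]
 [ 0.323 -0.312  0.114]
 [ 0.32  -0.311  0.134]
 [ 0.316 -0.314  0.137]]
```

Both cameras put the shut fingertips about 35 mm above the reported TCP. I'll confirm by feeling for bare worktop beside the cell.

```bash
python3 -m jog '[[[0.055,-0.215,0],0,1],[[0.055,-0.215,-0.12],0,1],[[0.055,-0.215,-0.22],0,1],[[0.055,-0.215,-0.27],0,1],[[0.055,-0.215,-0.27],0,1]]' | grep -E "pos|force"; for i in 1; do python3 -m jog '[[[0,0,-0.01],0,1],[[0,0,-0.01],0,1]]'| grep -E "pos|contact"; python3 -m jog '[[[0,0,-0.01],0,1],[[0,0,-0.01],0,1]]'| grep -E "pos|contact"; python3 -m jog '[[[0,0,-0.01],0,1],[[0,0,-0.01],0,1]]'| grep -E "pos|contact";done
```

```text
eef_pos: [0.3483, -0.3839, -0.0224]
contact_force: [-0.1, 0.2, 0.7]
finger_force: 0.0
eef_pos: [0.3513, -0.3855, -0.0208]
contact_force: [-0.2, -0.1, -0.6]
eef_pos: [0.3508, -0.3852, -0.0247]
contact_force: [0.6, 0.8, 0.6]
eef_pos: [0.3502, -0.385, -0.0285]
contact_force: [0.5, -0.6, -0.2]
```

```bash
for i in 1; do python3 -m jog '[[[0,0,-0.01],0,1],[[0,0,-0.01],0,1]]'| grep -E "pos|contact"; python3 -m jog '[[[0,0,-0.007],0,1],[[0,0,-0.007],0,1]]'| grep -E "pos|contact"; done; python3 - <<'E'
from h import *
o=status.get_obs();p,d,w=snap('wrist'); print(o['eef_pos'])
c=w[:,312]; r=[i for i in range(200,400) if c[i,2]>.004][:3]; print(r,c[r].round(3))
E
```

```text
eef_pos: [0.3506, -0.3854, -0.0299]
contact_force: [-2.7, 3.7, 7.1]
eef_pos: [0.3507, -0.3855, -0.0299]
contact_force: [-6.8, 10.6, 21.4]
[ 0.35066711 -0.38549911 -0.02994675]
[289, 290, 291] [[ 0.355 -0.396  0.006]
 [ 0.355 -0.395  0.007]
 [ 0.355 -0.396  0.008]]
```

The worktop is felt at reported z = -0.030, so the real fingertips sit 30 mm behind the reported TCP. I'll aim with that offset from here on and go back to the cell.

```bash
sed -i 's/\[x,y,z\])/[x,y,z-.03])/' h.py; python3 -m jog '[[[0,0,0.13],0,0.5],[[0,0,0.26],0,0],[[-0.055,0.213,0.26],0,-0.4],[[-0.055,0.213,0.26],0,-0.4],[[-0.055,0.213,0.26],0,-0.4]]' | grep -E "pos|opening"; python3 - <<'E'
from h import *
go(.334,-.3215,.003,22.3)
E
```

```text
eef_pos: [0.334, -0.32, 0.0452]
opening: 0.701
shift [ 0.    -0.005 -0.241] turn -0.002 rows 2.0 clock 5.55
```

```bash
python3 -m jog '[[[0,-0.004,-0.1],0,-0.4],[[0,-0.004,-0.2],0,-0.3],[[0,-0.004,-0.24],0,-0.2],[[0,-0.004,-0.24],0,0.2],[[0,-0.004,-0.24],0,0.6]]' | grep -E "pos|contact|open";  python3 -m jog '[[[0,0,0],0,1],[[0,0,0],0,1],[[0,0,0],0,1]]'| grep -E "pos|force|open"; python3 -m jog '[[[0,0,0.15],0,1],[[0,0,0.3],0,1],[[0,0,0.45],0,1],[[0,0,0.45],0,1]]'| grep -E "pos|force|open"
python3 - <<'E'
from h import *
go(.4876,-.4992,.15,27)
E
```

```text
eef_pos: [0.3344, -0.3232, -0.0263]
contact_force: [0.7, -0.1, 0.7]
opening: 0.273
eef_pos: [0.335, -0.3233, -0.0255]
contact_force: [-0.1, 0.2, 5.8]
opening: 0.148
finger_force: 61.2
eef_pos: [0.3367, -0.3246, 0.1153]
contact_force: [0.8, -0.1, -0.4]
opening: 0.146
finger_force: 60.5
shift [ 0.503 -0.582  0.016] turn 0.025 rows 5.0 clock 6.75
```

The cell is held (60 N, opening 0.147). Now to the red tray.

```bash
python3 -m jog '[[[0.1,-0.116,0],0.025,1],[[0.2,-0.232,0],0.025,1],[[0.3,-0.35,0],0.025,1],[[0.4,-0.465,0],0.025,1],[[0.503,-0.582,0],0.025,1]]' >/dev/null; python3 -m jog '[[[0,0,-0.12],0,1],[[0,0,-0.24],0,1],[[0,0,-0.24],0,1],[[0,0,-0.24],0,1]]'| grep -E "pos|open"
python3 - <<'E'
from h import *
go(.4876,-.4992,.0085,27)
E
```

```text
eef_pos: [0.4844, -0.4971, 0.0359]
opening: 0.145
shift [ 0.011 -0.007 -0.191] turn -0.0 rows 2.0 clock 7.65
```

```bash
python3 -m jog '[[[0.008,-0.005,-0.1],0,1],[[0.008,-0.005,-0.16],0,1],[[0.008,-0.005,-0.19],0,1],[[0.008,-0.005,-0.19],0,1]]'| grep -E "pos|contact";python3 -m jog '[[[0,0,0],0,0.4],[[0,0,0],0,0.4],[[0,0,0],0,0.4]]'| grep -E "pos|contact|open"; python3 -m jog '[[[0,0,0.1],0,0.4],[[0,0,0.25],0,-0.5],[[0,0,0.4],0,-1],[[0,0,0.4],0,-1]]'| grep -E "pos|force|open"
python3 - <<'E'
from h import *
p,d,w=snap('wrist','w5.png')
m=(w[...,2]>.01)&(w[...,2]<.03)&(np.hypot(w[...,0]-.4876,w[...,1]+.4992)<.035)
print(cv2.minAreaRect((w[m][:,:2]*1000).astype(np.float32)),np.percentile(w[m][:,2],95))
go(.497,-.321,.12,-6)
E
```

```text
eef_pos: [0.4874, -0.4988, -0.0201]
contact_force: [0.1, 0.3, -0.0]
eef_pos: [0.4879, -0.4991, -0.0197]
contact_force: [0.7, -0.4, -0.0]
opening: 0.299
eef_pos: [0.4898, -0.5017, 0.1091]
contact_force: [0.6, -0.4, 0.5]
opening: 0.796
finger_force: 0.0
((473.8245544433594, -504.5488586425781), (40.05175018310547, 49.86606979370117), 26.646438598632812) 0.019384642683421095
shift [ 0.026  0.598 -0.05 ] turn -0.183 rows 4.0 clock 8.8
```

The cell is down on the tray floor (top at 19 mm). The block is next.

```bash
python3 -m jog '[[[0.005,0.15,0],-0.046,-0.6],[[0.01,0.3,0],-0.092,-0.6],[[0.02,0.45,0],-0.138,-0.6],[[0.026,0.598,0],-0.183,-0.6],[[0.026,0.598,-0.02],-0.183,-0.6]]' >/dev/null; python3 -m jog '[[[0,0,0],0,-0.5]]' | grep pos; python3 - <<'E'
from h import *
p,d,w=snap('wrist','w6.png')
m=(w[...,2]>.04)&(w[...,2]<.055)&(np.hypot(w[...,0]-.497,w[...,1]+.321)<.03)
print(cv2.minAreaRect((w[m][:,:2]*1000).astype(np.float32)),m.sum())
go(.497,-.321,.018,-6)
E
```

```text
eef_pos: [0.4948, -0.3179, 0.0918]
((498.0296630859375, -321.84918212890625), (26.865198135375977, 17.536418914794922), 84.77571105957031) 1181
shift [ 0.008 -0.007 -0.347] turn -0.001 rows 3.0 clock 9.45
```

```bash
python3 -m jog '[[[0.008,-0.01,-0.12],0.003,-0.5],[[0.008,-0.01,-0.24],0.003,-0.5],[[0.008,-0.01,-0.345],0.003,-0.3],[[0.008,-0.01,-0.345],0.003,0],[[0.008,-0.01,-0.345],0.003,1]]' | grep -E "pos|contact|open";  python3 -m jog '[[[0,0,0],0,1],[[0,0,0],0,1],[[0,0,0],0,1]]'| grep -E "pos|force|open"; python3 -m jog '[[[0,0,0.15],0,1],[[0,0,0.3],0,1],[[0,0,0.4],0,1],[[0,0,0.4],0,1]]'| grep -E "pos|force|open"
python3 - <<'E'
from h import *
go(.5205,-.471,.138,27)
E
```

```text
eef_pos: [0.497, -0.3234, -0.0104]
contact_force: [0.6, -0.2, 1.2]
opening: 0.347
eef_pos: [0.4987, -0.3231, -0.0084]
contact_force: [-1.0, -1.0, 3.3]
opening: 0.19
finger_force: 60.5
eef_pos: [0.5, -0.3235, 0.1162]
contact_force: [0.1, -0.5, -0.5]
opening: 0.188
finger_force: 60.0
shift [ 0.068 -0.492 -0.027] turn 0.18 rows 4.0 clock 10.65
```

```bash
python3 -m jog '[[[0.017,-0.123,0],0.045,1],[[0.034,-0.246,0],0.09,1],[[0.05,-0.37,0],0.135,1],[[0.068,-0.492,0],0.18,1],[[0.068,-0.492,-0.1],0.18,1]]' >/dev/null; python3 -m jog '[[[0,0,-0.12],0,1],[[0,0,-0.12],0,1],[[0,0,-0.12],0,1]]'| grep -E "pos|open"
python3 - <<'E'
from h import *
go(.5205,-.471,.0245,27)
E
```

```text
eef_pos: [0.5173, -0.4697, 0.0432]
opening: 0.184
shift [ 0.011 -0.004 -0.162] turn -0.0 rows 1.0 clock 11.45
```

```bash
python3 -m jog '[[[0.011,-0.004,-0.1],0,1],[[0.011,-0.004,-0.14],0,1],[[0.011,-0.004,-0.162],0,1],[[0.011,-0.004,-0.162],0,1]]'| grep -E "pos|contact";python3 -m jog '[[[0,0,0],0,0.4],[[0,0,0],0,0.4],[[0,0,0],0,0.4]]'| grep -E "pos|contact|open"; python3 -m jog '[[[0,0,0.12],0,0.4],[[0,0,0.25],0,0],[[0,0,0.4],0,-0.5],[[0,0,0.4],0,-0.5]]'| grep -E "pos|force|open"
python3 - <<'E'
from h import *
p,d,w=snap('wrist','w7.png')
m=(w[...,2]>.044)&(w[...,2]<.06)&(np.hypot(w[...,0]-.52,w[...,1]+.471)<.035)
print(cv2.minAreaRect((w[m][:,:2]*1000).astype(np.float32)),np.percentile(w[m][:,2],95))
go(.4305,-.402,.14,0)
E
```

```text
eef_pos: [0.5216, -0.4713, -0.0037]
contact_force: [0.4, -0.0, -0.5]
eef_pos: [0.5213, -0.4712, -0.0047]
contact_force: [0.3, 0.3, -0.3]
opening: 0.302
eef_pos: [0.5235, -0.4737, 0.1243]
contact_force: [-0.0, -0.1, 1.2]
opening: 0.744
finger_force: 0.0
((518.7020263671875, -469.81524658203125), (17.155853271484375, 26.79233169555664), 26.677261352539062) 0.05332473406152841
shift [-0.308  0.235 -0.034] turn -0.15 rows 4.0 clock 12.6
```

View pics/w7.png

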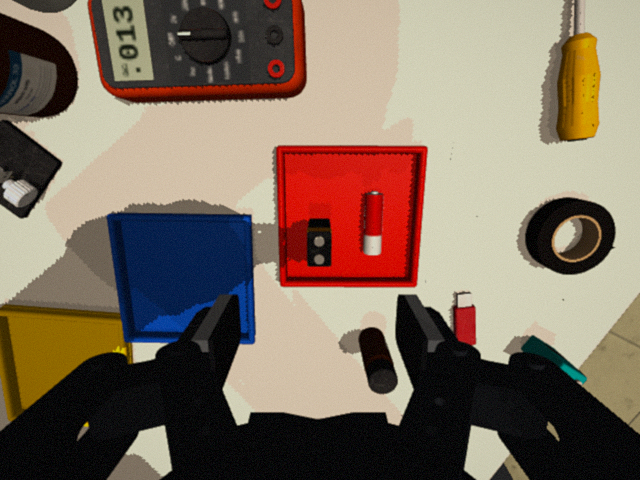

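The block stands at (319,243) and the round cell lies at (373,222), both clear inside the red tray. The vial is next.

```bash
python3 -m jog '[[[-0.13,0.1,0],0,-0.6],[[-0.25,0.19,0],0,-0.6],[[-0.31,0.235,0],0,-0.6],[[-0.31,0.235,0],0,-0.6]]' | grep pos; python3 - <<'E'
from h import *
p,d,w=snap('wrist')
m=(w[...,2]>.057)&(w[...,2]<.068)&(np.hypot(w[...,0]-.4305,w[...,1]+.402)<.025)
print(cv2.minAreaRect((w[m][:,:2]*1000).astype(np.float32)),m.sum())
go(.4305,-.402,.014,27)
E
```

```text
eef_pos: [0.4264, -0.3993, 0.1147]
((431.2991943359375, -402.94580078125), (22.34392738342285, 22.213211059570312), 4.680549144744873) 961
shift [ 0.01  -0.007 -0.436] turn -0.0 rows 3.0 clock 13.05
```

```bash
python3 -m jog '[[[0.01,-0.009,-0.14],0,-0.5],[[0.01,-0.009,-0.28],0,-0.5],[[0.01,-0.009,-0.4],0,-0.5],[[0.01,-0.009,-0.434],0,-0.4],[[0.01,-0.009,-0.434],0,-0.4]]' | grep -E "pos|contact|open";  python3 -m jog '[[[0,0,0],0,0.2],[[0,0,0],0,1],[[0,0,0],0,1],[[0,0,0],0,1],[[0,0,0],0,1]]'| grep -E "pos|force|open"; python3 -m jog '[[[0,0,0.15],0,1],[[0,0,0.3],0,1],[[0,0,0.45],0,1],[[0,0,0.45],0,1]]'| grep -E "pos|force|open"
python3 - <<'E'
from h import *
go(.655,-.25,.149,22.5)
E
```

```text
eef_pos: [0.4302, -0.4029, -0.0175]
contact_force: [-0.4, -1.3, 0.0]
opening: 0.699
eef_pos: [0.4325, -0.404, -0.0131]
contact_force: [0.0, 1.2, 7.2]
opening: 0.256
finger_force: 59.1
eef_pos: [0.4337, -0.4057, 0.1283]
contact_force: [0.9, -0.7, 0.6]
opening: 0.253
finger_force: 58.8
shift [ 0.738  0.519 -0.031] turn -0.025 rows 6.0 clock 14.45
```

```bash
python3 -m jog '[[[0.13,0.085,0.06],0,1],[[0.26,0.17,0.12],-0.01,1],[[0.39,0.255,0.12],-0.025,1],[[0.52,0.34,0.12],-0.025,1],[[0.63,0.43,0.12],-0.025,1]]' >/dev/null; python3 -m jog '[[[0.1,0.06,0],0,1],[[0.11,0.07,0],0,1],[[0.11,0.07,0],0,1]]'| grep -E "pos|open|force"
python3 - <<'E'
from h import *
snap('scene','sc8.png')
go(.655,-.256,.0195,22.5)
E
```

```text
eef_pos: [0.6535, -0.2522, 0.1544]
contact_force: [0.4, -0.1, -1.1]
opening: 0.252
finger_force: 59.0
shift [ 0.007 -0.01  -0.552] turn -0.0 rows 4.0 clock 15.3
```

View pics/sc8.png

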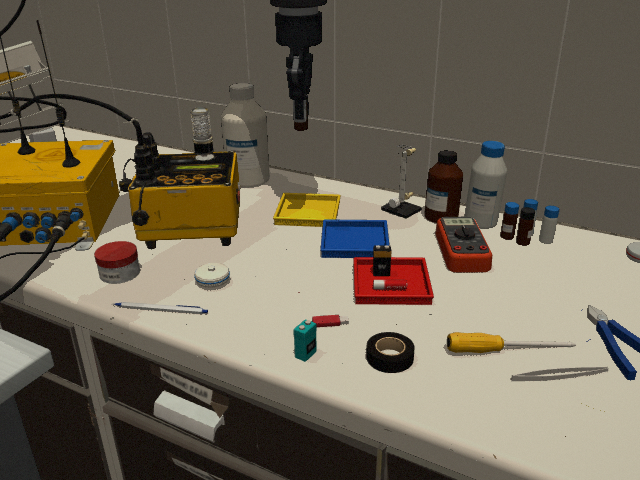

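The vial hangs upright over the yellow tray at (300,115) and the forearm is well clear of the furniture. I'll lower it.

```bash
python3 -m jog '[[[0.007,-0.01,-0.14],0,1],[[0.007,-0.01,-0.28],0,1],[[0.007,-0.01,-0.4],0,1],[[0.007,-0.01,-0.5],0,1],[[0.007,-0.01,-0.5],0,1]]'| grep -E "pos|contact"; python3 - <<'E'
from h import *
go(.655,-.256,.0195,22.5)
E
```

```text
eef_pos: [0.651, -0.2563, -0.0]
contact_force: [-0.5, 0.5, -1.8]
shift [ 0.013  0.001 -0.035] turn 0.001 rows 1.0 clock 15.8
```

```bash
python3 -m jog '[[[0.004,0,-0.02],0,1],[[0.004,0,-0.035],0,1],[[0.004,0,-0.035],0,1]]'| grep -E "pos|contact"; python3 -m jog '[[[0,0,-0.004],0,1],[[0,0,-0.004],0,1]]'| grep -E "pos|contact";
```

```text
eef_pos: [0.657, -0.2565, -0.0037]
contact_force: [-0.1, -0.2, -0.2]
eef_pos: [0.6568, -0.2562, -0.0055]
contact_force: [0.3, 0.6, 0.1]
```

```bash
for k in 1; do python3 -m jog '[[[0,0,-0.005],0,1],[[0,0,-0.005],0,1]]'| grep -E "pos|contact"; python3 -m jog '[[[0,0,-0.005],0,1],[[0,0,-0.005],0,1]]'| grep -E "pos|contact"; python3 -m jog '[[[0,0,-0.005],0,1],[[0,0,-0.005],0,1]]'| grep -E "pos|contact"; done
```

```text
eef_pos: [0.6564, -0.2561, -0.0079]
contact_force: [0.1, -0.3, -0.7]
eef_pos: [0.6565, -0.2563, -0.009]
contact_force: [0.4, 1.3, 1.4]
eef_pos: [0.6566, -0.2563, -0.0091]
contact_force: [-2.8, 2.4, 6.8]
```

Contact at 7 N. Release and back off straight up.

```bash
python3 -m jog '[[[0,0,0.003],0,0.3],[[0,0,0.003],0,0.2],[[0,0,0.003],0,0],[[0,0,0.003],0,0]]'| grep -E "pos|contact|open"; python3 -m jog '[[[0,0,0.1],0,-0.2],[[0,0,0.25],0,-0.4],[[0,0,0.4],0,-0.5],[[0,0,0.55],0,-0.5],[[0,0,0.55],0,-0.5]]'| grep -E "pos|force|open"
python3 - <<'E'
from h import *
p,d,w=snap('wrist','w9.png')
m=(w[...,2]>.06)&(w[...,2]<.072)&(np.hypot(w[...,0]-.655,w[...,1]+.256)<.03)
print(cv2.minAreaRect((w[m][:,:2]*1000).astype(np.float32)),np.percentile(w[m][:,2],[5,95]),m.sum())
go(.3805,-.248,.15,27)
E
```

```text
eef_pos: [0.6562, -0.2562, -0.0104]
contact_force: [0.0, -0.4, 0.6]
opening: 0.496
eef_pos: [0.6591, -0.2578, 0.1647]
contact_force: [-0.1, 0.5, 1.0]
opening: 0.754
finger_force: 0.0
((654.2389526367188, -255.80113220214844), (21.95779037475586, 21.91651153564453), 39.313720703125) [0.06424362 0.06731445] 671
shift [-0.926  0.03  -0.134] turn 0.025 rows 6.0 clock 17.85
```

View pics/w9.png

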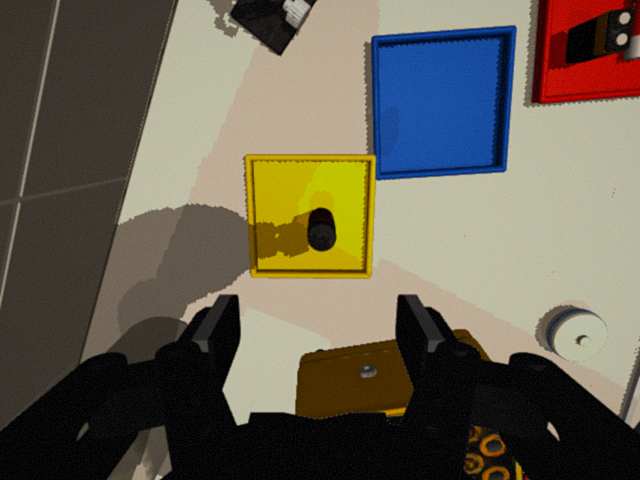

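The vial stands upright in the yellow tray at (320,230). Before reaching for the cassette I'll check how close the instrument is, and choose the closing direction to suit.

```bash
python3 - <<'E'
from h import *
q=np.vstack([np.load(n+'.npy').reshape(-1,3) for n in ['side','scene']]); q=q[~np.isnan(q[:,0])]
for z0 in (.004,.06):
    e=q[(q[:,2]>z0)&(q[:,2]<.2)][:,:2]-[.3805,-.248]; r=np.hypot(*e.T); a=np.degrees(np.arctan2(e[:,1],e[:,0])); e=e[r>.031]; a=a[r>.031]; r=r[r>.031]
    print(z0,[(b,round(r[abs((a-b+180)%360-180)<7.5].min(initial=9),3)) for b in range(-180,180,15)])
for yaw in range(-90,90,15):   # clearance of body rectangle (85 along closing assumed, and swapped)
    c,s=np.cos(np.radians(yaw)),np.sin(np.radians(yaw)); e=q[(q[:,2]>.06)&(q[:,2]<.25)][:,:2]-[.3805,-.248]
    u=abs(e@[c,s]); v=abs(e@[-s,c]); print(yaw,np.maximum(u-.0425,v-.0425).min().round(3),end='; ')
E
```

```text
0.004 [(-180, np.float64(0.078)), (-165, np.float64(0.069)), (-150, np.float64(0.051)), (-135, np.float64(0.067)), (-120, np.float64(0.052)), (-105, np.float64(0.09)), (-90, np.float64(0.052)), (-75, np.float64(0.107)), (-60, np.float64(0.047)), (-45, np.float64(0.102)), (-30, np.float64(0.05)), (-15, np.float64(0.076)), (0, np.float64(0.112)), (15, np.float64(0.084)), (30, np.float64(0.04)), (45, np.float64(0.067)), (60, np.float64(0.055)), (75, np.float64(0.123)), (90, np.float64(0.076)), (105, np.float64(0.113)), (120, np.float64(0.034)), (135, np.float64(0.096)), (150, np.float64(0.032)), (165, np.float64(0.075))]
0.06 [(-180, np.float64(9.0)), (-165, np.float64(9.0)), (-150, np.float64(9.0)), (-135, np.float64(9.0)), (-120, np.float64(9.0)), (-105, np.float64(9.0)), (-90, np.float64(9.0)), (-75, np.float64(0.15)), (-60, np.float64(0.738)), (-45, np.float64(0.467)), (-30, np.float64(0.393)), (-15, np.float64(0.397)), (0, np.float64(0.443)), (15, np.float64(0.105)), (30, np.float64(0.101)), (45, np.float64(0.103)), (60, np.float64(0.107)), (75, np.float64(0.123)), (90, np.float64(0.141)), (105, np.float64(0.337)), (120, np.float64(9.0)), (135, np.float64(9.0)), (150, np.float64(9.0)), (165, np.float64(9.0))]
-90 0.032; -75 0.038; -60 0.053; -45 0.051; -30 0.035; -15 0.03; 0 0.032; 15 0.038; 30 0.053; 45 0.051; 60 0.035; 75 0.03;
```

```bash
python3 -m jog '[[[-0.14,-0.09,0],0.01,-1],[[-0.29,-0.14,0],0.025,-1],[[-0.44,-0.14,0],0.025,-1],[[-0.59,-0.14,0],0.025,-1],[[-0.74,-0.1,0],0.025,-1]]' >/dev/null; python3 -m jog '[[[-0.09,0.06,-0.1],0,-1],[[-0.18,0.13,-0.2],0,-1],[[-0.18,0.13,-0.2],0,-1],[[-0.18,0.13,-0.2],0,-1]]'| grep -E "pos|open"
python3 - <<'E'
from h import *
p,d,w=snap('wrist')
m=(w[...,2]>.012)&(w[...,2]<.035)&(np.hypot(w[...,0]-.3805,w[...,1]+.248)<.04)
print(cv2.minAreaRect((w[m][:,:2]*1000).astype(np.float32)),m.sum(),np.percentile(w[m][:,2],[50,95,99.5]))
go(.381,-.2485,.004,27)
E
```

```text
eef_pos: [0.3793, -0.2469, 0.0939]
opening: 0.996
((381.7636413574219, -248.38845825195312), (52.55657958984375, 52.38639831542969), 61.59300994873047) 4369 [0.02155373 0.02364252 0.02800337]
shift [ 0.001 -0.004 -0.405] turn -0.0 rows 3.0 clock 18.8
```

```bash
python3 -m jog '[[[0.002,-0.003,-0.14],0,-1],[[0.002,-0.003,-0.28],0,-1],[[0.002,-0.003,-0.39],0,-1],[[0.002,-0.003,-0.405],0,-1],[[0.002,-0.003,-0.405],0,-1]]' | grep -E "pos|contact|open";  python3 -m jog '[[[0,0,0],0,0],[[0,0,0],0,1],[[0,0,0],0,1],[[0,0,0],0,1],[[0,0,0],0,1]]'| grep -E "pos|force|open"; python3 -m jog '[[[0,0,0.15],0,1],[[0,0,0.3],0,1],[[0,0,0.45],0,1],[[0,0,0.45],0,1]]'| grep -E "pos|force|open"
python3 - <<'E'
from h import *
go(.595,-.38,.142,26.5)
E
```

```text
eef_pos: [0.3818, -0.2487, -0.0256]
contact_force: [0.3, -0.1, 0.2]
opening: 1.001
eef_pos: [0.3831, -0.2488, -0.0237]
contact_force: [0.9, -0.1, 4.5]
opening: 0.571
finger_force: 61.2
eef_pos: [0.3844, -0.2498, 0.1171]
contact_force: [0.4, 0.1, -0.2]
opening: 0.567
finger_force: 62.3
shift [ 0.702 -0.434 -0.017] turn -0.003 rows 5.0 clock 20.2
```

```bash
python3 -m jog '[[[0.14,-0.087,0],0,1],[[0.28,-0.174,0],0,1],[[0.42,-0.26,0],0,1],[[0.56,-0.347,0],0,1],[[0.7,-0.425,0],0,1]]' >/dev/null; python3 -m jog '[[[0,0,-0.13],0,1],[[0,0,-0.25],0,1],[[0,0,-0.25],0,1],[[0,0,-0.25],0,1]]'| grep -E "pos|open"
python3 - <<'E'
from h import *
p,d,w=snap('wrist','w10.png')
go(.596,-.376,.0105,26.5)
E
```

```text
eef_pos: [0.5909, -0.376, 0.0345]
opening: 0.57
shift [ 0.014  0.001 -0.187] turn -0.003 rows 2.0 clock 21.15
```

View pics/w10.png

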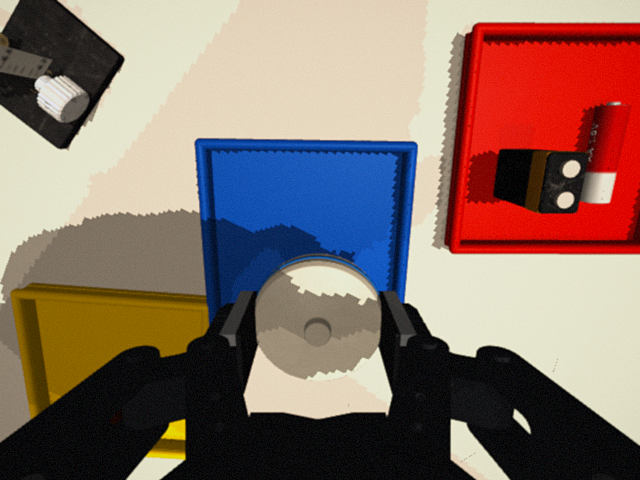

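The cassette is level in the fingers at (318,332), about 5 mm right of the blue tray's centre line, which matches the shift still to be made. I'll lower it.

```bash
python3 -m jog '[[[0.014,0.003,-0.03],0,1],[[0.014,0.003,-0.11],0,1],[[0.014,0.003,-0.165],0,1],[[0.014,0.003,-0.165],0,1],[[0.014,0.003,-0.165],0,1]]'| grep -E "pos|contact"; python3 -m jog '[[[0,0,-0.008],0,1],[[0,0,-0.008],0,1]]'| grep -E "pos|contact"; python3 -m jog '[[[0,0,-0.007],0,1],[[0,0,-0.007],0,1]]'| grep -E "pos|contact"
```

```text
eef_pos: [0.5953, -0.3749, -0.0152]
contact_force: [-0.6, 0.1, -0.2]
eef_pos: [0.5956, -0.3749, -0.0174]
contact_force: [0.0, -0.4, -0.6]
eef_pos: [0.5957, -0.375, -0.0196]
contact_force: [1.0, 0.3, 1.8]
```

```bash
python3 -m jog '[[[0,0,0],0,-0.3],[[0,0,0],0,-0.35],[[0,0,0],0,-0.35],[[0,0,0],0,-0.35]]'| grep -E "pos|contact|open"; python3 -m jog '[[[0,0,0.05],0,-0.35],[[0,0,0.2],0,-0.35],[[0,0,0.35],0,-0.5],[[0,0,0.5],0,-0.5],[[0,0,0.5],0,-0.5]]'| grep -E "pos|force|open"
python3 - <<'E'
from h import *
p,d,w=snap('wrist','w11.png')
m=(w[...,2]>.017)&(w[...,2]<.035)&(np.hypot(w[...,0]-.596,w[...,1]+.375)<.04)
print(cv2.minAreaRect((w[m][:,:2]*1000).astype(np.float32)),m.sum(),np.percentile(w[m][:,2],[50,99.5]))
p,d,w=snap('side','s11.png')
E
```

```text
eef_pos: [0.5951, -0.3746, -0.0206]
contact_force: [-1.2, -0.4, 0.5]
opening: 0.675
eef_pos: [0.598, -0.377, 0.1409]
contact_force: [-0.2, -0.6, 1.0]
opening: 0.748
finger_force: 0.0
((593.7581176757812, -375.537353515625), (52.293521881103516, 52.0678825378418), 28.332115173339844) 3222 [0.02553898 0.0319844 ]
```

View pics/w11.png

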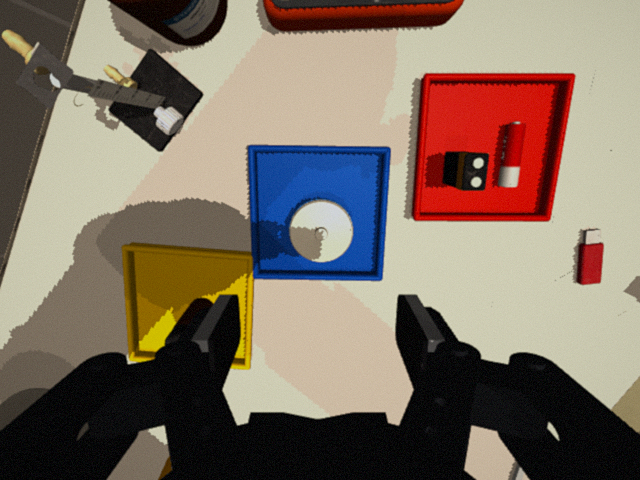

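The cassette lies flat in the blue tray at (321,231), both batteries are in the red tray, and the vial is partly hidden by a finger at (200,310). I'll do one numeric check of the vial, then hand in.

```bash
python3 -m jog '[[[0,0,0.1],0,-0.5],[[0,0,0.1],0,-0.5],[[0,0,0.1],0,-0.5]]'| grep -E "clock|pos|force"; python3 - <<'E'
from h import *
p,d,w=snap('side')
m=(w[...,2]>.058)&(w[...,2]<.075)&(np.hypot(w[...,0]-.655,w[...,1]+.256)<.03)
print(m.sum(),np.nanmean(w[m],0),cv2.minAreaRect((w[m][:,:2]*1000).astype(np.float32)))
if m.sum()>30: print(workorder.hand_in())
E
```

```text
clock: 23.35
eef_pos: [0.5952, -0.3746, 0.1596]
contact_force: [0.2, 0.0, -0.7]
finger_force: 0.0
135 [ 0.65264079 -0.25451968  0.06488105] ((654.4127197265625, -254.05345153808594), (21.813608169555664, 22.548255920410156), 88.13602447509766)
the job is handed in; nothing more can be done
None
```

I put both batteries in the red tray, the vial upright in the yellow and the cassette flat in the blue, all released, and handed the job in at about 23 s; the hand-in returned no verdict.

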